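Switch the capsule feeder to its other chute

ROBOT

A 6-joint arm with a two-finger parallel gripper is mounted at the origin on the work surface. World frame = base frame: x ahead of the robot, y to its left, z up, the work surface at z = 0. Lengths are in m, angles in rad, forces in N, time in s.
With the tool pointing down it reaches from about 0.25 to 0.775 m from the base axis. Payload 4 kg.
Tool frame: the origin (TCP) lies at the centre of the arm's flange, where the gripper is bolted on; the fingertips stand 199 mm ahead of it and the grasp point (between the pads) lies 180 mm ahead of it; z points along the fingers, y is the line along which they close (so a half turn about z gives the same grasp; the last joint's range is limited). The gripper opens to 94 mm and grips with 3 to 60 N. Pads are 16 mm wide; open, the fingers measure 119 mm over their backs; the gripper's body (75 mm by 177 mm) begins 78 mm behind the grasp point.
Start: joints at [-1.44, 0.087, 1.371, -0, 1.684, -0.103], TCP at [0.127, -0.535, 0.405] pointing down, gripper open.
Joint ranges: [-3.1, 3.1], [-0.76, 2.03], [0.27, 2.55], [-1.08, 4.22], [0.17, 2.65], [-2.57, 2.57]. Speed limits (rad/s): [2.79, 2.79, 3.14, 3.14, 3.14, 3.14].

INTERFACE

Orientations are given as [roll, pitch, yaw] about the fixed x, y, z axes, in that order (R = Rz(yaw) Ry(pitch) Rx(roll)).
In Python, from bench import robot, eyes, models gives the robot as it stands.
- The arm moves only by the tool step_arm, never from a script. Its argument "commands" is a list that holds one entry, the list of rows, each a list of 7 numbers: the shift along the tool's x, y, z in mm, then the turn, a rotation vector about the tool's x, y, z in rad, then the finger opening in mm, from 0 to 94. In form: [[[tx, ty, tz, wx, wy, wz, gripper], ...]]. A call has 1 to 20 rows; each row shifts and turns the commanded pose from where the row before left it, along the tool's axes as they then stand; what a row does not reach is not made up. A row lasts 1/8 s, in which the tool goes at most 62.5 mm and 10.7 degrees, less where a joint would pass 70% of its speed; a pose out of reach is approached as far as the arm can. A call is refused whole if a number of a shift passes 62.5 or a number of a turn 0.188, either way. A call with a gripper value outside its range is refused whole. The fingers move at their own pace and stop on an object; the grip force is fixed at half the most. Time passes only in rows, so rows that do not move let the fingers close. It gives the time, the measured TCP pose, the force, the opening and the grip force at its end, in the units of the state.
- robot.get_obs(): the state, without advancing time (a new reading comes with each control period).
- eyes.snapshot(name): name is "scene" or "top" or "wrist"; returns a dict with "color" (480x640x3 uint8, red, green, blue), "camera_matrix" (3x3 intrinsics, pixels), "D" ([k1, k2, p1, p2, k3] as OpenCV has them; the pictures are not rectified), "eye" and "rotation" of the camera in the world; the wrist camera has in their place "tool_from_camera" (4x4, takes a point from camera to tool coordinates, whose origin is the TCP and whose axes are the flange's). Camera axes: x right, y up, looking along -z (the intrinsics and any distortion apply to the point x, -y, -z); pixel columns grow to the right and rows downward; lengths in m; the calibration is good to about 2 mm. A picture is of the moment at which its call begins: read the wrist's pose just before it. There is no depth.
- robot.close_job(): hands the job in; it is judged then, once.
Trained networks look in a picture, given as the dict that the camera call returned (one of the last four; its "shot" number tells which), for a name from the list of things; names that differ only in an ending like _2 or _b are one class to them, and where a whole thing is asked for, a point or a joint stands for the part that bears it (a point fixed in the world has none). Each returns a list of dicts, best first, with "confidence" (0 to 1); they miss things now and then, are a little off and sometimes report something else, mostly with a low value. They report only what shows in the picture. A call takes as long as a camera call. They do not tell look-alikes from the thing itself.
- models.masks_of(picture, query): "mask" (480x640 bool, what is visible of it) and "xy" ([column, row] in pixels, amid what is visible of it).
- models.tip_of(picture, query): "xy" ([column, row] in pixels: a listed point, or the origin of a listed thing).
The state is a dict: "time": time; "joint_positions": joint angles; "qvel": joint speeds; "joint_torque": joint torques, N m; "tool_pos": TCP position; "ee_rot": TCP orientation; "wrist_force": force on the tool from outside, world axes, zero at the start; "wrist_torque": the same for the moment, N m; "width": finger opening in m; "finger_force": force on a finger pad.
Only numpy, scipy, OpenCV 4.12 (cv2) and the standard library are available. Lean on these libraries where they do the work, as an engineer would, in place of code of your own. Each camera call takes 0.05 s, during which the arm holds its last target. There are 200 camera calls.

TASK

On the shop counter, rock the seesaw gate of the capsule feeder over its pivot, so that the end now standing high goes fully down and stays there. Then push the two toy capsules waiting in the feed trough along it and onto the gate, so that both run down the chute on that newly lowered side and come to rest there. Only press and push: do not lift the capsules, and leave the other things on the counter where they stand.

Things in the scene. Friction and masses are not known exactly. Their poses are not given: they have to be found in the camera images.
- feeder: fixed counter-top feeder, plywood and grey plastic. Origin on the counter under the middle of the gate; x along the feed trough towards the gate, y along the gate (left chute at +y, right chute at -y), z up. A guard plate each side of the trough's lip stands at x = -48 mm, y = 35 to 85 mm, top 120 mm high
- trough_lip (a point): middle of the trough's end at the gate, on its floor, at feeder x = -45 mm, 112 mm high. The trough is 54 mm wide inside, walls 12 mm high; from its open end (x = -200 mm, floor 105 mm high) it rises gently to this lip, so capsules roll back against a 10 mm high stop bar at x = -169 mm. A capsule pushed with its centre past the lip drops 5 mm on to the gate and rolls to its low side
- left_chute (a point): middle of the left chute's floor, 154 mm from the pivot. The chute slopes down outwards from y = 90 mm (floor 75 mm high) to an end wall at y = 215 mm (floor 58 mm high); inside it spans x = -32 to 36 mm; room for two capsules
- right_chute (a point): the same on the right (-y) side
- gate (a joint): seesaw gate: aluminium board 190 mm along y, 78 mm wide, 20 mm wall on its far edge, steel weight over the pivot (top 44 mm above it). Pivots about the feeder's x, 105 mm above the counter. +0.24 rad: left end up, right end down, feeding the right chute; -0.24: the reverse; ends 22 mm above and below the pivot. It starts on either stop; once past level it falls over and stays; under 1 N on the high end turns it
- gate_left_end (a point): middle of the top edge of the gate's left (+y) end, 95 mm from the pivot
- gate_right_end (a point): middle of the top edge of the gate's right (-y) end, 95 mm from the pivot
- capsule_front: toy capsule, a smooth, slippery white plastic ball 48 mm across, about 35 g, in the trough nearer to the gate; origin at its centre, about 133 mm above the counter at the start
- capsule_rear: the same kind of capsule, just behind the first one in the trough, against the stop bar; origin at its centre, about 131 mm above the counter at the start
- water_bottle: bystander: clear drinks bottle, 64 mm across, 190 mm tall, standing; origin at the centre of its underside
- tape_roll: bystander: roll of clear tape lying flat, 72 mm across, 20 mm high; origin at the centre of its underside
- tape_measure: bystander: rounded red tape-measure case, 65 x 40 mm, 60 mm high; origin at the centre of its underside
- mug: bystander: white mug, 80 mm across, 90 mm tall; origin at the centre of its underside
- stapler: bystander: black stapler 130 mm long, 34 mm wide, 44 mm high; origin at the centre of its underside
- mint_can: bystander: small can, 60 mm across, 75 mm tall; origin at the centre of its underside
- price_tags: bystander: cardboard box of price tags, 60 x 90 mm, 30 mm high; origin at the centre of its underside
Not all that is in view belongs to the job. Leave any purple, turquoise or yellow look-alike of the capsule_rear alone.

How it is judged:
By the outcome, as a careful person would: the job done as asked, in the order asked, and still so for the second after the job is handed in, with the robot touching nothing.
It also fails if it takes over 45 s, if anything falls off the work surface, if the arm or the gripper's body presses on something with over 40 N, if the wrist force passes 120 N, or if a joint passes its speed limit or range.

## Working session

There is one attempt and no reset: what is moved stays moved. The work goes in short steps, Python scripts to look and compute and a tool call to move; the robot and the scene stay as the last step left them, time stands still between calls to the robot, and variables do not carry over. Pictures are saved under pics/ and viewed, at most 10 in all, crops included, and the job is handed in when it is done.

Besides the shell and the picture viewer there is one more tool, called after ">>>" as name(argument=value, ...) on one line, values as JSON. step_arm: Moves the arm, as the interface text tells. Its arguments: {"type":"object","properties":{"commands":{"type":"array"}},"required":["commands"]}

```bash
mkdir -p pics
cat > h.py <<'E'
import numpy as np,cv2
from bench import robot,eyes,models
from scipy.spatial.transform import Rotation as Ro
def ray(p,xy):
    K=np.array(p["camera_matrix"]);D=np.array(p["D"])
    u=cv2.undistortPoints(np.array([[xy]],float),K,D)[0,0]
    d=np.array(p["rotation"])@np.array([u[0],-u[1],-1.]);return np.array(p["eye"]),d/np.linalg.norm(d)
def tri(rs):
    A=sum(np.eye(3)-np.outer(d,d) for _,d in rs);b=sum((np.eye(3)-np.outer(d,d))@e for e,d in rs)
    return np.linalg.solve(A,b)
def atz(p,xy,z):
    e,d=ray(p,xy);return e+d*(z-e[2])/d[2]
def proj(p,X):
    R=np.array(p["rotation"]);c=R.T@(np.array(X)-np.array(p["eye"]));c=c*[1,-1,-1]
    return cv2.projectPoints(c.reshape(1,3),np.zeros(3),np.zeros(3),np.array(p["camera_matrix"]),np.array(p["D"]))[0][0,0]
def save(p,n): cv2.imwrite("pics/"+n,p["color"][:,:,::-1])
E
python3 - <<'E'
from h import *
P={}
for n in("scene","top"):
    p=P[n]=eyes.snapshot(n);save(p,n+"0.png");print(n,np.round(p["eye"],3))
    for q in("trough_lip","left_chute","right_chute","gate_left_end","gate_right_end","capsule_front","capsule_rear","feeder"):
        print(q,[(np.round(r["xy"],1).tolist(),round(r["confidence"],2)) for r in models.tip_of(p,q)[:4]])
    for q in("water_bottle","tape_roll","tape_measure","mug","stapler","mint_can","price_tags"):
        print(q,[(np.round(r["xy"],1).tolist(),round(r["confidence"],2),np.round(atz(p,r["xy"],0),3).tolist()) for r in models.tip_of(p,q)[:2]])
print(robot.get_obs())
E
```

```text
scene [1.644 0.463 0.907]
trough_lip [([301.0, 236.2], 0.81), ([181.4, 270.7], 0.75)]
left_chute [([362.0, 266.2], 0.92), ([307.1, 208.5], 0.34)]
right_chute [([229.0, 255.2], 0.66), ([346.0, 251.5], 0.55)]
gate_left_end [([337.7, 243.4], 0.88)]
gate_right_end [([253.1, 253.3], 0.71)]
capsule_front [([303.2, 213.1], 0.53)]
capsule_rear [([357.4, 219.5], 0.78), ([306.6, 207.3], 0.65), ([283.7, 218.1], 0.63), ([322.1, 214.4], 0.43)]
feeder []Traceback (most recent call last):
  File "<stdin>", line 8, in <module>
  File "h.py", line 12, in atz
    e,d=ray(p,xy);return e+d*(z-e[2])/d[2]
                                      ~^^^
IndexError: invalid index to scalar variable.
```

```bash
sed -i 's/^def ray/def RM(p):\n    return Ro.from_euler("xyz",p["rotation"]).as_matrix()\ndef ray/; s/np.array(p\["rotation"\])/RM(p)/' h.py
python3 - <<'E'
from h import *
for n in("scene","top"):
    p=eyes.snapshot(n);save(p,n+"0.png");print(n,np.round(p["eye"],3),p["rotation"]); print(RM(p)[:,2], proj(p,[0,0,0]))
    for q in("trough_lip","left_chute","right_chute","gate_left_end","gate_right_end","capsule_front","capsule_rear","feeder"):
        print(q,[(np.round(r["xy"],1).tolist(),round(r["confidence"],2)) for r in models.tip_of(p,q)[:4]])
    for q in("water_bottle","tape_roll","tape_measure","mug","stapler","mint_can","price_tags"):
        print(q,[(np.round(r["xy"],1).tolist(),round(r["confidence"],2),np.round(atz(p,r["xy"],0),3).tolist()) for r in models.tip_of(p,q)[:2]])
print(robot.get_obs())
E
```

```text
scene [1.644 0.463 0.907] [0.96534607 0.02178837 1.93116969]
[0.76505679 0.30154636 0.56899727] [376.70330582 168.09454381]
trough_lip [([299.8, 234.7], 0.75), ([247.5, 241.0], 0.72)]
left_chute [([360.5, 266.0], 0.93)]
right_chute [([230.0, 254.9], 0.83)]
gate_left_end [([337.3, 242.9], 0.71)]
gate_right_end [([254.8, 250.8], 0.64), ([298.2, 234.3], 0.45)]
capsule_front [([303.5, 212.5], 0.69)]
capsule_rear [([354.0, 221.2], 0.73), ([324.3, 216.2], 0.67), ([285.0, 217.0], 0.63), ([307.3, 206.1], 0.56)]
feeder [([294.3, 282.8], 0.89)]
water_bottle [([245.8, 242.4], 0.85, [0.504, -0.208, -0.0])]
tape_roll [([343.8, 252.6], 0.67, [0.464, 0.051, 0.0])]
tape_measure [([381.0, 259.6], 0.91, [0.462, 0.149, 0.0])]
mug [([419.7, 290.0], 0.61, [0.547, 0.267, 0.0])]
stapler [([212.0, 241.9], 0.58, [0.531, -0.294, 0.0])]
mint_can [([183.6, 269.0], 0.58, [0.658, -0.302, 0.0])]
price_tags [([303.7, 313.5], 0.85, [0.712, 0.042, 0.0])]
top [0.426 0.039 1.026] [ 0.12317702  0.00511326 -1.57454035]
[-0.1228839  -0.00461445  0.99241032] [344.60341972 509.59501054]
trough_lip [([354.9, 230.9], 0.87)]
l
[... 827 characters left out ...]
0.0])]
{'time': 2.1, 'joint_positions': array([-1.44012108e+00,  8.72538810e-02,  1.37073751e+00, -6.08946924e-06,
        1.68360352e+00, -1.03091495e-01]), 'qvel': array([-0.00042967,  0.00173069,  0.00099272, -0.00038883, -0.0014699 ,
       -0.00138953]), 'joint_torque': array([ 1.68816264e-04, -3.40032327e+01, -3.02589798e+01,  7.17500201e-02,
        2.37125228e-02, -7.10277618e-06]), 'tool_pos': array([ 0.12740381, -0.53504629,  0.40465734]), 'ee_rot': array([-3.14158978e+00,  5.78573892e-06,  2.33766060e-01]), 'wrist_force': array([ 0.9693112 , -0.46419573, -0.01933224]), 'wrist_torque': array([-0.00801662,  0.04235092,  0.00033715]), 'finger_force': 0.0, 'width': 0.0938243319117972}
```

View pics/scene0.png

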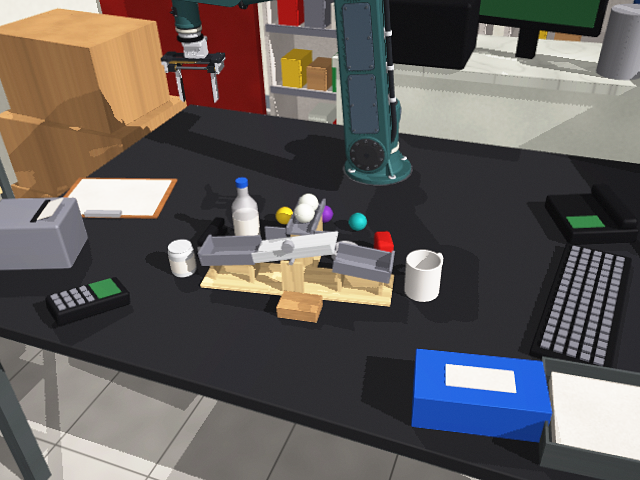

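View pics/top0.png

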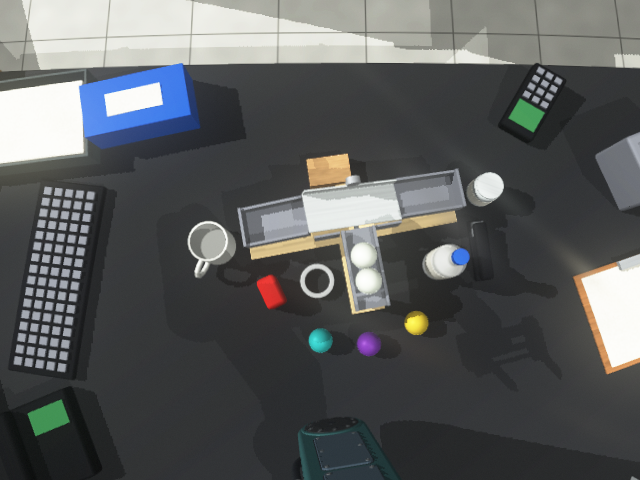

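The two white balls in the trough, at top (364,256) and (369,281), are the capsules. The turquoise (320,340), purple (369,344) and yellow (416,322) balls lie on the counter and are look-alikes. I'll triangulate the feeder points and enlarge a crop to confirm.

Run:
```python
from h import *
s=eyes.snapshot("scene");t=eyes.snapshot("top")
A={}
for q in("trough_lip","left_chute","right_chute","gate_left_end","gate_right_end"):
    a=models.tip_of(s,q);b=models.tip_of(t,q)
    if a and b:
        A[q]=tri([ray(s,a[0]["xy"]),ray(t,b[0]["xy"])]);print(q,np.round(A[q],4),a[0]["xy"],b[0]["xy"])
# ball centres from masks
for n,p in(("s",s),("t",t)):
    for q in ("capsule_front","capsule_rear"):
        for r in models.masks_of(p,q)[:5]:
            m=r["mask"];c=p["color"][m].mean(0);ys,xs=np.nonzero(m)
            print(n,q,np.round(r["xy"],1),m.sum(),c.astype(int),round(r["confidence"],2),(xs.min()+xs.max())/2,(ys.min()+ys.max())/2, np.round(atz(p,r["xy"],.132),4))
# feeder fit by chutes/lip: model points
from scipy.optimize import least_squares
M={"trough_lip":[-.045,0,.112],"left_chute":[.002,.1525,.0665],"right_chute":[.002,-.1525,.0665]}
for sg in(1,-1):
    th=.24*sg;c,sn=np.cos(th),np.sin(th)
    Mg=dict(M);Mg["gate_left_end"]=[0,.095*c,.105+.095*sn];Mg["gate_right_end"]=[0,-.095*c,.105-.095*sn]
    def f(v):
        R=Ro.from_euler("z",v[2]).as_matrix();o=[]
        for q in Mg:
            X=R@np.array(Mg[q])+[v[0],v[1],0]
            for p in(s,t):
                r=models_c[(q,id(p))]
                if r is not None:o+=list(proj(p,X)-r)
        return np.array(o)
    models_c={(q,id(p)):(lambda r:np.array(r[0]["xy"]) if r else None)(models.tip_of(p,q)) for q in Mg for p in(s,t)}
    r=least_squares(f,[.6,0,.1],loss="soft_l1");print(sg,r.cost,np.round(r.x,4),np.round(f(r.x),1))
c=np.hstack([cv2.resize(s["color"][180:320,180:420],(400,233),interpolation=2),]);d=cv2.resize(t["color"][140:370,220:520],(520,400),interpolation=2)
im=np.zeros((600,520,3),np.uint8)
im=np.vstack([np.pad(cv2.resize(s["color"][185:310,180:420],(384,200),interpolation=2),((0,0),(0,136),(0,0))),d]);cv2.imwrite("pics/c.png",im[:,:,::-1])
```

```text
trough_lip [0.5542 0.0238 0.0982] [338.4, 240.1] [353.5, 230.0]
left_chute [0.5832 0.1362 0.0682] [362.2, 264.6] [276.7, 224.3]
right_chute [ 0.6459 -0.1613  0.07  ] [235.3, 254.8] [424.8, 192.4]
gate_left_end [0.5937 0.0741 0.1317] [335.8, 239.4] [307.3, 212.8]
gate_right_end [0.605  0.0148 0.0881] [358.8, 265.3] [395.9, 199.7]
s capsule_front [302.1 212.8] 313 [221 221 215] 0.64 304.5 212.5 [ 0.5136 -0.0378  0.132 ]
s capsule_rear [357.  221.9] 230 [ 32 165 164] 0.79 357.0 221.5 [0.5094 0.0998 0.132 ]
s capsule_rear [308.1 203.6] 171 [242 242 238] 0.76 309.0 201.5 [ 0.4695 -0.04    0.132 ]
s capsule_rear [285.3 216.6] 208 [194 169  37] 0.64 283.5 215.5 [ 0.5423 -0.0694  0.132 ]
t capsule_front [365.4 256.6] 569 [221 225 217] 0.9 363.5 255.0 [ 0.5111 -0.0371  0.132 ]
t capsule_front [485.  188.2] 936 [192 195 193] 0.27 485.0 189.5 [ 0.6415 -0.2688  0.132 ]
t capsule_rear [365.9 344.2] 461 [115  62 153] 0.9 368.5 343.5 [ 0.3499 -0.0359  0.132 ]
t capsule_rear [418.9 321.8] 393 [206 187  60] 0.83 415.5 323.0 [ 0.3899 -0.1342  0.132 ]
t capsule_rear [368.  280.3] 496 [228 232 224] 0.56 369.0 280.0 [ 0.4669 -0.0413  0.132 ]
1 167.23685710359456 [ 0.6117 -0.0127  0.1995] [-3.830e+01 -7.300e+00  2.600e+00 -1.600e+00  0.000e+00  7.000e-01
 -7.000e-01  1.000e-01 -1.400e+00  3.000e-01 -2.100e+00  2.200e+00
  3.000e-01  1.700e+00 -3.300e+00  1.100e+00 -1.005e+02 -1.420e+01
 -5.000e-01 -0.000e+00]
-1 208.8909892015511 [ 0.6104 -0.0113  0.1897] [-3.740e+01 -7.500e+00  1.600e+00 -9.000e-01  7.000e-01  9.000e-01
 -1.600e+00  1.000e-01 -5.000e-01 -3.000e-01 -2.600e+00  3.500e+00
  1.200e+00  1.780e+01 -3.100e+00  5.500e+00 -1.013e+02 -3.060e+01
  2.300e+00 -3.900e+00]
```

View pics/c.png

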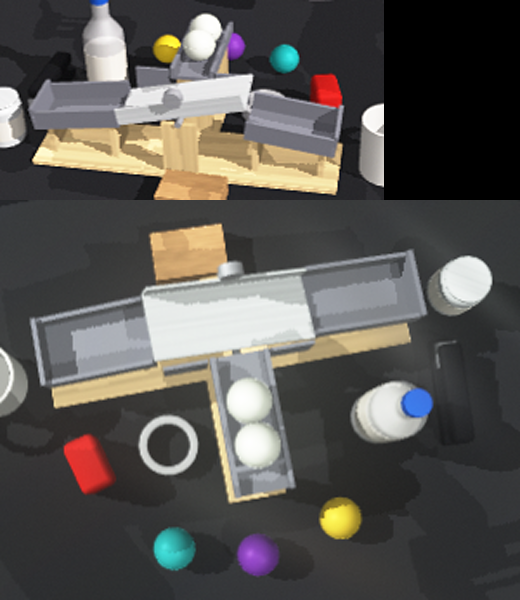

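The gate's left end is high (z about 0.13), so the capsules must go to the left chute. The feeder is at about (0.612, -0.013) with yaw 0.20. I'll move above the left end of the gate with the fingers closed.

>>> step_arm(commands=[[[37, -29.7, 0, 0, 0, 0, 0], [37, -29.7, 0, 0, 0, 0, 0], [37, -29.7, 0, 0, 0, 0, 0], [37, -29.7, 0, 0, 0, 0, 0], [37, -29.7, 0, 0, 0, 0, 0], [37, -29.7, 0, 0, 0, 0, 0], [37, -29.7, 0, 0, 0, 0, 0], [37, -29.7, 0, 0, 0, 0, 0], [37, -29.7, 0, 0, 0, 0, 0], [37, -29.7, 0, 0, 0, 0, 0], [37, -29.7, 0, 0, 0, 0, 0], [37, -29.7, 0, 0, 0, 0, 0], [37, -29.7, 0, 0, 0, 0, 0], [37, -29.7, 0, 0, 0, 0, 0], [37, -29.7, 0, 0, 0, 0, 0], [37, -29.7, 0, 0, 0, 0, 0], [0, 0, 0, 0, 0, 0.034, 0], [0, 0, 0, 0, 0, 0, 0]]])

```text
time: 6.15
tool_pos: [0.593, 0.0641, 0.4044]
ee_rot: [3.141, 0.001, 0.2]
wrist_force: [0.7, -0.0, -0.9]
width: 0.0002
finger_force: 0.0
```

```bash
cat >> h.py <<'E'
def wrist():
    o=robot.get_obs();p=dict(eyes.snapshot("wrist"));q=p
    T=np.eye(4);T[:3,:3]=Ro.from_euler("xyz",o["ee_rot"]).as_matrix();T[:3,3]=o["tool_pos"]
    W=T@np.array(p["tool_from_camera"]);p2=dict(p);p2["eye"]=W[:3,3];p2["rotation"]=Ro.from_matrix(W[:3,:3]).as_euler("xyz");return p,p2,o
E
python3 - <<'E'
from h import *
p,w,o=wrist();save(p,"w1.png");print(o["time"],o["tool_pos"],o["ee_rot"],o["width"],o["wrist_force"])
def wd(fx,fy,z):
    R=Ro.from_euler("z",.1995).as_matrix();return R@np.array([fx,fy,z])+[.6117,-.0127,0]
for q,m in(("trough_lip",[-.045,0,.112]),("left_chute",[.002,.1525,.0665]),("gate_left_end",[0,.0923,.1276]),("capsule_front",[-.099,0,.133]),("capsule_rear",[-.147,0,.131])):
    r=models.tip_of(p,q);print(q,[(x["xy"],round(x["confidence"],2)) for x in r[:2]],proj(w,wd(*m)).round(1), [np.round(atz(w,x["xy"],m[2]),4) for x in r[:1]], wd(*m).round(4))
E
```

```text
6.15 [0.59303036 0.06410167 0.40442308] [3.14102092e+00 1.02210417e-03 1.99752372e-01] 0.00024380691419751394 [ 0.66291643 -0.03439534 -0.86910339]
trough_lip [([408.9, 290.3], 0.8)] [408.9 288.4] [array([ 0.5659, -0.0221,  0.112 ])] [ 0.5676 -0.0216  0.112 ]
left_chute [([243.7, 224.1], 0.74)] [240.1 223.2] [array([0.5832, 0.1337, 0.0665])] [0.5834 0.1372 0.0665]
gate_left_end [([306.8, 243.0], 0.72)] [300.4 243.8] [array([0.595 , 0.073 , 0.1276])] [0.5934 0.0778 0.1276]
capsule_front [([408.0, 356.6], 0.91)] [410.  356.5] [array([ 0.5143, -0.0307,  0.133 ])] [ 0.5147 -0.0323  0.133 ]
capsule_rear [([445.5, 401.5], 0.77)] [404.7 400.2] [array([ 0.4727, -0.0794,  0.131 ])] [ 0.4676 -0.0418  0.131 ]
```

View pics/w1.png

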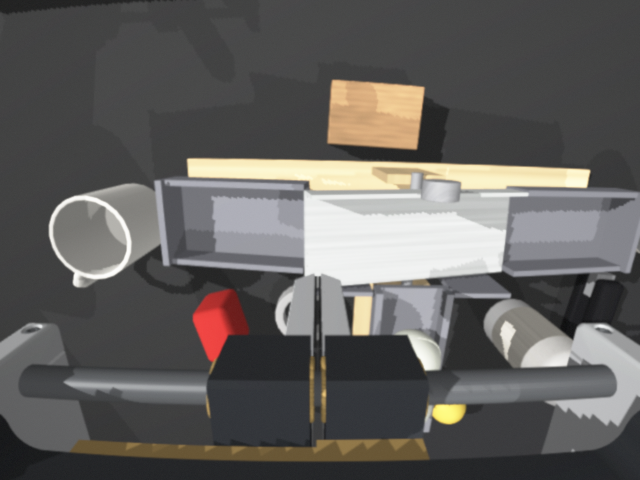

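The wrist view agrees with the fitted pose within a few mm: the gate's left corner edge is at column 305, and the tips are just left of it in feeder terms. I'll step inward 7 mm, press gently down to a tip height of about 0.094, then rise.

>>> step_arm(commands=[[[3, 7, 25, 0, 0, 0, 0], [0, 0, 25, 0, 0, 0, 0], [0, 0, 15, 0, 0, 0, 0], [0, 0, 8, 0, 0, 0, 0], [0, 0, 8, 0, 0, 0, 0], [0, 0, 8, 0, 0, 0, 0], [0, 0, 8, 0, 0, 0, 0], [0, 0, 8, 0, 0, 0, 0], [0, 0, 6, 0, 0, 0, 0], [0, 0, 0, 0, 0, 0, 0]]])

```text
time: 7.7
tool_pos: [0.5974, 0.0581, 0.2928]
ee_rot: [-3.141, 0.001, 0.2]
wrist_force: [0.2, -0.5, 0.0]
width: 0.0004
finger_force: 0.0
```

Run:
```python
from h import *
o=robot.get_obs();print(o["tool_pos"],o["wrist_force"])
s=eyes.snapshot("scene");save(s,"s2.png")
cv2.imwrite("pics/s2c.png",cv2.resize(s["color"][170:310,170:430],(780,420),interpolation=2)[:,:,::-1])
for q in("gate_left_end","gate_right_end"): print([(x["xy"],round(x["confidence"],2)) for x in models.tip_of(s,q)[:2]])
```

```text
[0.59738476 0.05808081 0.29279947] [ 0.16085841 -0.47386042  0.00784742]
[([338.3, 259.7], 0.91)]
[([254.9, 236.7], 0.72)]
```

View pics/s2c.png

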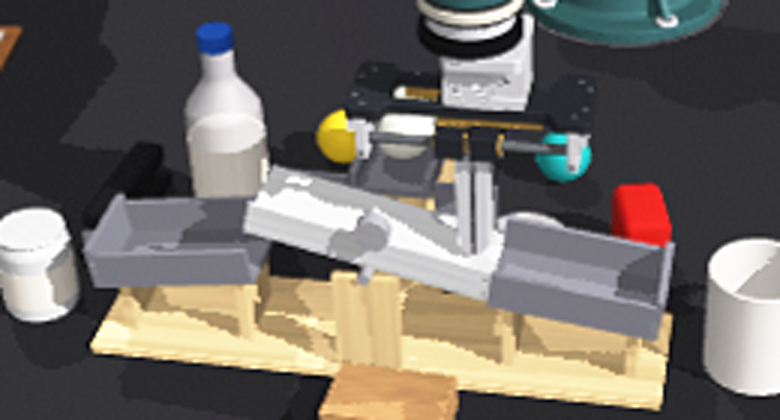

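The gate has flipped: its left end now shows low, at scene (338,260). I'll rise and move behind the rear capsule.

>>> step_arm(commands=[[[0, 0, -30, 0, 0, 0, 0], [0, 0, -45, 0, 0, 0, 0], [0, 0, -25, 0, 0, 0, 0], [-40, 14.6, 0, 0, 0, 0, 0], [-40, 14.6, 0, 0, 0, 0, 0], [-40, 14.6, 0, 0, 0, 0, 0], [-40, 14.6, 0, 0, 0, 0, 0], [-42, 14.6, 0, 0, 0, 0, 0], [0, 0, 0, 0, 0, 0, 0], [0, 0, 0, 0, 0, 0, 0]]])

```text
time: 9.1
tool_pos: [0.4143, -0.0534, 0.3943]
ee_rot: [3.141, -0.002, 0.2]
wrist_force: [-0.3, 0.6, 0.2]
width: 0.0004
finger_force: 0.0
```

Run:
```python
from h import *
p,w,o=wrist();print(o["tool_pos"],o["ee_rot"])
for n,v in(("w",(p,w)),("t",(eyes.snapshot("top"),)*2)):
    p,w=v;save(p,"b_"+n+".png")
    for q,z in(("trough_lip",.112),("capsule_front",.133),("capsule_rear",.131)):
        for x in models.tip_of(p,q)[:4]:
            X=atz(w,x["xy"],z);f=Ro.from_euler("z",-.1995).as_matrix()@(X-[.6117,-.0127,0])
            print(n,q,x["xy"],round(x["confidence"],2),X.round(4),f.round(4))
```

```text
[ 0.41430123 -0.05343824  0.39431821] [ 3.14106032e+00 -1.93579780e-03  1.99612295e-01]
w trough_lip [318.0, 31.8] 0.7 [ 0.5663 -0.023   0.112 ] [-0.0465 -0.0011  0.112 ]
w capsule_front [314.8, 107.3] 0.85 [ 0.5148 -0.0312  0.133 ] [-0.0987  0.0011  0.133 ]
w capsule_rear [399.7, 263.1] 0.79 [ 0.4194 -0.1155  0.131 ] [-0.2088 -0.0626  0.131 ]
w capsule_rear [318.4, 180.0] 0.63 [ 0.4679 -0.0432  0.131 ] [-0.1469 -0.0014  0.131 ]
w capsule_rear [303.4, 283.9] 0.59 [ 0.3886 -0.0476  0.131 ] [-0.2256  0.01    0.131 ]
t capsule_front [362.7, 257.0] 0.98 [ 0.5103 -0.032   0.133 ] [-0.1032  0.0012  0.133 ]
t capsule_rear [320.6, 342.3] 0.8 [0.3537 0.047  0.131 ] [-0.2411  0.1097  0.131 ]
t capsule_rear [366.8, 347.4] 0.58 [ 0.344  -0.0376  0.131 ] [-0.2673  0.0287  0.131 ]
t capsule_rear [365.4, 281.4] 0.39 [ 0.465  -0.0365  0.131 ] [-0.1486  0.0057  0.131 ]
```

View pics/b_w.png

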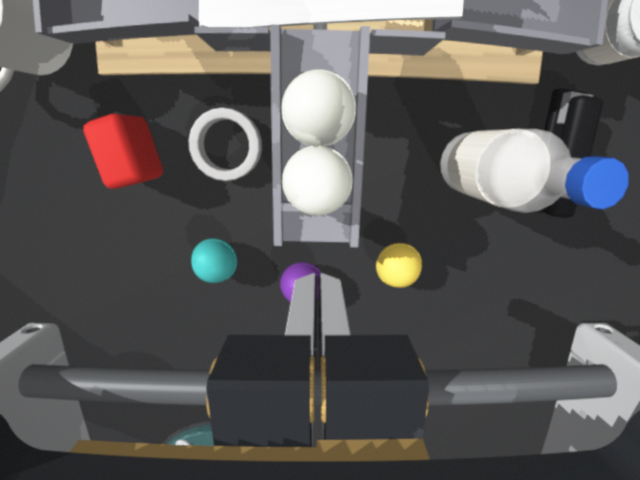

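The tips are aligned with the trough, whose centre column is 319. The white capsules are at (319,107) and (318,180), and the decoys are on the counter. I'll lower, then push until the front capsule crosses the lip.

>>> step_arm(commands=[[[0, 0, 35, 0, 0, 0, 0], [0, 0, 25, 0, 0, 0, 0], [0, 0, 11, 0, 0, 0, 0], [8, 0, 0, 0, 0, 0, 0], [8, 0, 0, 0, 0, 0, 0], [6, 0, 0, 0, 0, 0, 0], [6, 0, 0, 0, 0, 0, 0], [6, 0, 0, 0, 0, 0, 0], [6, 0, 0, 0, 0, 0, 0], [6, 0, 0, 0, 0, 0, 0], [6, 0, 0, 0, 0, 0, 0], [6, 0, 0, 0, 0, 0, 0], [6, 0, 0, 0, 0, 0, 0], [6, 0, 0, 0, 0, 0, 0], [6, 0, 0, 0, 0, 0, 0], [6, 0, 0, 0, 0, 0, 0], [0, 0, 0, 0, 0, 0, 0], [0, 0, 0, 0, 0, 0, 0], [0, 0, 0, 0, 0, 0, 0], [0, 0, 0, 0, 0, 0, 0]]])

```text
time: 12.0
tool_pos: [0.4943, -0.0373, 0.3227]
ee_rot: [3.141, -0.0, 0.2]
wrist_force: [-0.0, -0.5, -0.0]
width: 0.0005
finger_force: 0.0
```

Run:
```python
from h import *
o=robot.get_obs();print(o["tool_pos"],o["wrist_force"])
s=eyes.snapshot("scene");t=eyes.snapshot("top")
cv2.imwrite("pics/s3.png",np.vstack([cv2.resize(s["color"][180:310,180:430],(577,300),interpolation=2),cv2.resize(t["color"][150:290,220:490],(577,299),interpolation=2)])[:,:,::-1])
```

```text
[ 0.49430362 -0.03727767  0.32270368] [-0.00725006 -0.45380854 -0.00337037]
```

View pics/s3.png

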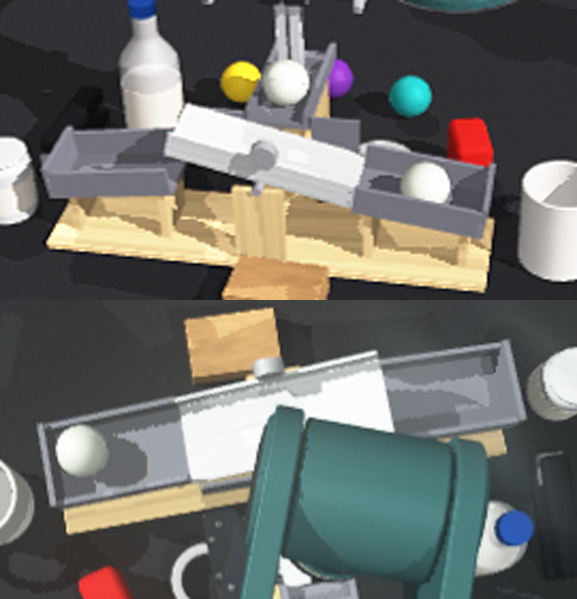

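The first capsule rests at the left chute's end wall and the second is at the trough's end. I'll push the second one over, then back off and rise.

>>> step_arm(commands=[[[6, 0, 0, 0, 0, 0, 0], [6, 0, 0, 0, 0, 0, 0], [6, 0, 0, 0, 0, 0, 0], [6, 0, 0, 0, 0, 0, 0], [6, 0, 0, 0, 0, 0, 0], [6, 0, 0, 0, 0, 0, 0], [6, 0, 0, 0, 0, 0, 0], [6, 0, 0, 0, 0, 0, 0], [6, 0, 0, 0, 0, 0, 0], [0, 0, 0, 0, 0, 0, 0], [0, 0, 0, 0, 0, 0, 0], [0, 0, -30, 0, 0, 0, 0], [-20, 0, -40, 0, 0, 0, 0], [-40, 0, -20, 0, 0, 0, 0], [-40, 0, 0, 0, 0, 0, 0], [-40, 0, 0, 0, 0, 0, 0], [0, 0, 0, 0, 0, 0, 0], [0, 0, 0, 0, 0, 0, 0], [0, 0, 0, 0, 0, 0, 0], [0, 0, 0, 0, 0, 0, 0]]])

```text
time: 14.6
tool_pos: [0.4108, -0.0542, 0.4124]
ee_rot: [-3.141, 0.001, 0.2]
wrist_force: [-0.2, 0.5, -0.4]
width: 0.0004
finger_force: 0.0
```

Run:
```python
from h import *
o=robot.get_obs();print(o["tool_pos"],o["wrist_force"],o["time"])
s=eyes.snapshot("scene");t=eyes.snapshot("top")
cv2.imwrite("pics/s4.png",np.vstack([cv2.resize(s["color"][180:310,180:430],(577,300),interpolation=2),cv2.resize(t["color"][150:290,220:490],(577,299),interpolation=2)])[:,:,::-1])
```

```text
[ 0.4108243  -0.05423875  0.4123699 ] [-0.17874816  0.48121498 -0.43956221] 14.6
```

View pics/s4.png

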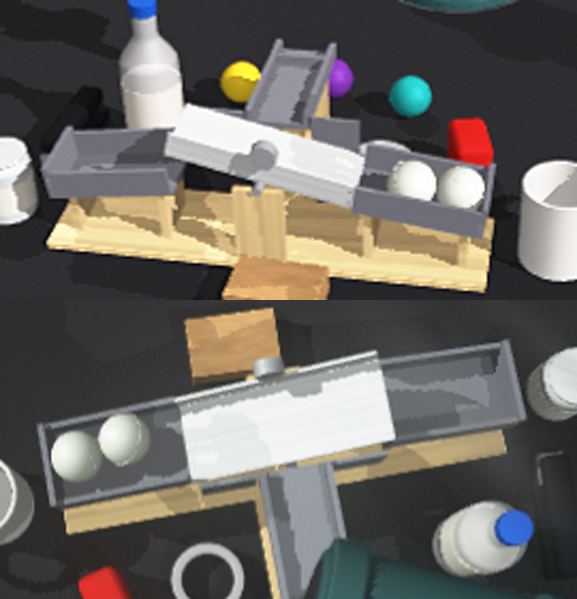

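Both capsules are in the left chute and the gate's left side is still down. I'll let it settle for a second, then hand in.

>>> step_arm(commands=[[[0, 0, 0, 0, 0, 0, 0], [0, 0, 0, 0, 0, 0, 0], [0, 0, 0, 0, 0, 0, 0], [0, 0, 0, 0, 0, 0, 0], [0, 0, 0, 0, 0, 0, 0], [0, 0, 0, 0, 0, 0, 0], [0, 0, 0, 0, 0, 0, 0], [0, 0, 0, 0, 0, 0, 0]]])

```text
time: 15.7
tool_pos: [0.4101, -0.0543, 0.4127]
ee_rot: [3.141, -0.0, 0.2]
wrist_force: [-0.3, 0.3, -0.2]
width: 0.0001
finger_force: 0.0
```

```bash
python3 -c "
from bench import robot
print(robot.close_job())"
```

```text
the job is handed in; nothing more can be done
None
```

The job is handed in at about 15.7 s: the gate's left end, which stood high, is down and stayed down, both white capsules lie in the left chute, and in the last pictures the other things stood where they had been.

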